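# Hang two fruit carriers on the balance rack so that its bar stays level

### The job

Hang the two carriers with mandarins on the pivoting wooden bar of the balance rack that stands on the switched-off hob, one over the red band on the left and one over the red band on the right, so that the bar comes to rest level with both carriers hanging upright and let go. Leave the carrier with the garlic bulbs standing where it is.

Things in the scene. Friction and masses are not known exactly. Their poses are not given: they have to be found in the camera images.
- mandarin_1_grip (a point): Centre of the dark wooden grip (18x18x46 mm, upright) of a mandarin carrier: two steel dishes 56 mm wide, each with a fixed orange mandarin (top at 53 mm), 47 mm either side of its middle along x; 150 long, 0.26 kg. Point is 115 mm above its underside. Between the dishes a steel arch, open below and along y, narrows from 35 mm to 20 mm; it hangs by the arch's roof, 41 mm below this point.
- mandarin_2_grip (a point): Centre of the wooden grip of the second mandarin carrier, same shape, size and weight as the first. Carriers go on from above, astride the bar: x axis across the bar (either way round), one dish on each side of it, the arch's roof on the bar's top.
- garlic_pair_grip (a point): Centre of the wooden grip of a carrier of the same shape with two whitish garlic bulbs, lighter (about 0.2 kg): not to be used, it stays where it stands.
- bar_mid (a point): Middle of the wooden bar's top, 125 mm above the worktop (stand is on the 5 mm high hob). Bar: 12 mm wide (x), 290 long (y, brass balls at ends), 16 thick, pivots at its middle on a fixed stand. Red bands, 40 long, centred 100 mm from here along +y (left) and -y (right). Empty it rests level (weak spring); one carrier tips it 0.12 rad (its band sinks, the other rises 12 mm); two level it.

How it is judged:
At the end, for the whole second after the job is handed in: A mandarin carrier hangs over each red band: grip within 20 mm of the band's centre along the bar and 25 mm across, 31 to 51 mm above its top; carrier upright within 10 degrees; bar level within 3.5 degrees; all at rest; garlic carrier moved less than 20 mm (x of mandarin_1_grip in the frame of bar_mid between -0.025 and 0.025 m and z of mandarin_1_grip in the frame of bar_mid between 0.031 and 0.051 m and angle between each of mandarin_1_grip, mandarin_2_grip's own z axis and vertical below 0.175 rad and x of mandarin_2_grip in the frame of bar_mid between -0.025 and 0.025 m and z of mandarin_2_grip in the frame of bar_mid between 0.031 and 0.051 m and ((y of mandarin_1_grip in the frame of bar_mid between 0.08 and 0.12 m and y of mandarin_2_grip in the frame of bar_mid between -0.12 and -0.08 m) or (y of mandarin_1_grip in the frame of bar_mid between -0.12 and -0.08 m and y of mandarin_2_grip in the frame of bar_mid between 0.08 and 0.12 m)) and angle between bar_mid's own z axis and vertical below 0.061 rad and linear speed of each of mandarin_1, mandarin_2 below 0.02 m/s and distance of garlic_pair_grip from where it was at the start of the episode below 0.02 m); the robot touches nothing.
It fails at once if the garlic carrier is moved by more than 20 mm (distance of garlic_pair_grip from where it was at the start of the episode above 0.02 m).
It fails at once if a mandarin carrier is tipped over (more than 45 degrees) (angle between any of mandarin_1_grip, mandarin_2_grip's own z axis and vertical above 0.79 rad).
It also fails if it takes over 64 s, if anything falls off the work surface, if the arm or the gripper's body presses on something with over 40 N, if the wrist force passes 120 N, or if a joint passes its speed limit or range.

### The arm

A 6-joint arm with a two-finger parallel gripper is mounted at the origin on a cart in front of the work surface, level with it; the furniture and walls round the work are solid. World frame = base frame: x ahead of the robot, y to its left, z up, the work surface at z = 0. Lengths are in m, angles in rad, forces in N, time in s.
With the tool pointing down it reaches from about 0.225 to 0.875 m from the base axis. Payload 3.4 kg.
Tool frame: the origin (TCP) lies between the finger pads; the fingertips stand bot.tip_reach ahead of it and the grasp point (between the pads) lies 6 mm ahead of it (bot.tip_reach is the distance from the TCP to the fingertips, in m); z points along the fingers, y is the line along which they close (so a half turn about z gives the same grasp; the last joint's range is limited). The gripper opens to 85 mm and grips with 20 to 120 N. Pads are 22 mm wide; open, the fingers measure 114 mm over their backs; the gripper's body (76 mm by 85 mm) begins 54 mm behind the grasp point. The pads swing forward as they close: fully open they stand 13 mm farther back than shut.
Start: joints at [1.204, 0.276, 1.505, -0, 1.361, -0.121], TCP at [0.14, 0.558, 0.256] pointing down, gripper open.
Joint ranges: [-2.89, 2.89], [-0.75, 2.08], [0.22, 2.7], [-1.18, 4.32], [0.11, 2.71], [-2.7, 2.7]. Speed limits (rad/s): [2.57, 2.57, 3.14, 3.14, 3.14, 3.14].

### API

Orientations are given as a rotation vector (axis times angle).
In Python, from bench import bot, vision, recognise, cut_out gives the robot as it stands.
- The arm moves only by the tool drive_tool, never from a script. Its argument "motion" is a list of rows, each a list of 3 entries, a list of its own where there are three numbers: the gripper's target within -1 to 1 (fully open at 1, half-way at 0, shut at -1), then the shift along the tool's x, y, z in units of 30 mm (1.0 is 30 mm), then the turn, a rotation vector about the tool's x, y, z in units of 5 degrees (1.0 is 5 degrees). A call has 1 to 8 rows; each row shifts and turns the commanded pose from where the row before left it, along the tool's axes as they then stand; what a row does not reach is not made up. A row lasts 1/10 s, in which the tool goes at most 50 mm and 8.59 degrees, less where a joint would pass 70% of its speed; a pose out of reach is approached as far as the arm can. A call is refused whole if a number of a shift passes 1 or a number of a turn 1, either way. A call with a gripper value outside its range is refused whole. The fingers move at their own pace and stop on an object; "squeeze" is the grip in N (left out, the last holds). Time passes only in rows, so rows that do not move let the fingers close. It gives the time, the measured TCP pose, the force, the opening and the grip force at its end, in the units of the state.
- bot.state(): the state, without advancing time (a new reading comes with each control period).
- vision.snapshot(name): name is "side" or "top"; returns a dict with "pixels" (400x640x3 uint8, red, green, blue), "vertical_fov" (degrees; the focal length in pixels is half the picture's height over the tangent of half this angle, whatever the lens; pixels are square), "cx", "cy" (the principal point, pixels), "k1" (the pictures are not rectified: a ray, as slopes to the right and down, at radius r is drawn at 1 + k1 r^2 times it, then the intrinsics apply), "eye" and "rotation" of the camera in the world. Camera axes: x right, y down, z forward; pixel columns grow to the right and rows downward; lengths in m; the calibration is good to about 2 mm. A picture is of the moment at which its call begins. There is no depth.
- bot.sign_off(): hands the job in; it is judged then, once.
Trained networks look in the newest picture that a camera, given by its name, has taken for a name from the list of things; names that differ only in an ending like _2 or _b are one class to them, and where a whole thing is asked for, a point or a joint stands for the part that bears it (a point fixed in the world has none). Each returns a list of dicts, best first, with "confidence" (0 to 1); they miss things now and then, are a little off and sometimes report something else, mostly with a low value. They report only what shows in the picture. A call takes as long as a camera call.
- recognise(camera, thing): "at" ([column, row] in pixels, amid what is visible of it).
- cut_out(camera, thing): "pixels" (400x640 bool, what is visible of it) and "at" ([column, row] in pixels, amid what is visible of it).
The state is a dict: "time": time; "q": joint angles; "qvel": joint speeds; "joint_efforts": joint torques, N m; "eef_pos": TCP position; "eef_rot": TCP orientation; "contact_force": force on the tool from outside, world axes, zero at the start; "ft_torque": the same for the moment, N m; "width": finger opening in m; "gripper_force": force on a finger pad.
Only numpy, scipy, OpenCV 4.12 (cv2) and the standard library are available. Lean on these libraries where they do the work, as an engineer would, in place of code of your own. Each camera call takes 0.05 s, during which the arm holds its last target. There are 200 camera calls.

## Working session

There is one attempt and no reset: what is moved stays moved. The work goes in short steps, Python scripts to look and compute and a tool call to move; the robot and the scene stay as the last step left them, time stands still between calls to the robot, and variables do not carry over. Pictures are saved under pics/ and viewed, at most 10 in all, crops included, and the job is handed in when it is done.

Besides the shell and the picture viewer there is one more tool, called after "Request:" as name(argument=value, ...) on one line, values as JSON. drive_tool: Moves the arm, as the interface text tells. Its arguments: {"type":"object","properties":{"motion":{"type":"array","items":{"type":"array"}},"squeeze":{"type":"number"}},"required":["motion"]}

```bash
mkdir -p pics; cat > h.py <<'E'
import numpy as np, cv2
from scipy.optimize import least_squares
from bench import bot, vision, recognise, cut_out
def K(s):
    h,w=s["pixels"].shape[:2]; f=h/2/np.tan(np.radians(s["vertical_fov"])/2); return f
def ray(s,p):
    f=K(s); d=np.array([(p[0]-s["cx"])/f,(p[1]-s["cy"])/f]); u=d.copy()
    for _ in range(30): u=d/(1+s["k1"]*(u@u))
    return np.array(s["eye"]),np.array(s["rotation"])@np.array([u[0],u[1],1])
def atz(s,p,z):
    e,d=ray(s,p); return e+d*(z-e[2])/d[2]
def proj(s,X):
    c=np.array(s["rotation"]).T@(np.array(X)-s["eye"]); u=c[:2]/c[2]; u=u*(1+s["k1"]*(u@u))
    return u*K(s)+[s["cx"],s["cy"]]
def tri(s1,p1,s2,p2):
    e1,d1=ray(s1,p1); e2,d2=ray(s2,p2)
    t=np.linalg.lstsq(np.c_[d1,-d2],e2-e1,rcond=None)[0]
    a,b=e1+d1*t[0],e2+d2*t[1]; return (a+b)/2,np.linalg.norm(a-b)
def save(s,n): cv2.imwrite(f"pics/{n}.png",s["pixels"][:,:,::-1])
E
python3 - <<'E'
from h import *
print(bot.tip_reach,bot.state())
for c in("side","top"):
    s=vision.snapshot(c); save(s,c+"0"); print(c,s["eye"],np.round(s["rotation"],3).tolist(),s["k1"],K(s))
    for t in("mandarin_1_grip","garlic_pair_grip","bar_mid"):
        for r in recognise(c,t): print(c,t,np.round(r["at"],1),round(r["confidence"],2), np.round(atz(s,r["at"],.125 if t=="bar_mid" else .115),3))
E
```

```text
0.025 {'time': 0.0, 'q': array([ 1.20397776e+00,  2.76605669e-01,  1.50617763e+00,  1.12145257e-05,
        1.36069930e+00, -1.21028158e-01]), 'qvel': array([ 1.98687281e-03,  3.44605037e-04, -2.97841458e-04, -1.24094637e-03,
       -4.99371164e-04, -1.25326463e-05]), 'joint_efforts': array([ 1.08308781e-03, -4.16769898e+01, -2.45806789e+01, -1.29786267e-04,
        1.08304448e-02, -9.92970655e-06]), 'eef_pos': array([0.13974641, 0.55724146, 0.25541586]), 'eef_rot': array([-3.85061786e-01, -3.11743308e+00,  2.87625767e-03]), 'contact_force': array([ 0.25542387, -0.07019224, -0.24848864]), 'ft_torque': array([-0.02353964, -0.01010921,  0.03074866]), 'gripper_force': 0.0, 'width': 0.08547921536324084}
side [-0.36373613 -0.19946915  0.76055259] [-1.76, 1.482, -0.781] -0.05809288652002583 445.7780359527276Traceback (most recent call last):
  File "<stdin>", line 6, in <module>
  File "h.py", line 11, in atz
    e,d=ray(s,p); return e+d*(z-e[2])/d[2]
                                      ~^^^
IndexError: invalid index to scalar variable.
```

View pics/side0.png

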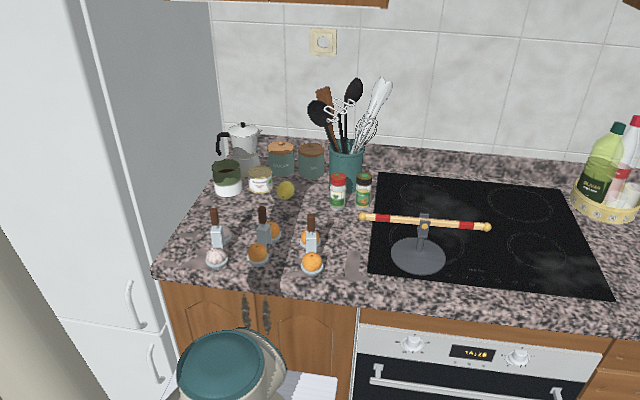

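```bash
sed -i 's/np.array(s\["rotation"\])/cv2.Rodrigues(np.array(s["rotation"],float))[0]/' h.py
python3 - <<'E'
from h import *
S={};
for c in("side","top"):
    s=vision.snapshot(c); save(s,c+"1"); print(c,s["eye"],s["rotation"],s["k1"],K(s))
    for t in("mandarin_1_grip","garlic_pair_grip","bar_mid"):
        for r in recognise(c,t): print(c,t,np.round(r["at"],1),round(r["confidence"],2), np.round(atz(s,r["at"],.125 if t=="bar_mid" else .115),3))
E
```

```text
side [-0.36373613 -0.19946915  0.76055259] [-1.76046506  1.48215212 -0.78053349] -0.05809288652002583 445.7780359527276
side bar_mid [432.4 221.5] 0.63 [ 0.522 -0.337  0.125]
top [ 0.34072461 -0.06928327  1.21854889] [-2.13492418  2.13776217 -0.12491208] -0.04585286546621673 428.2641024186462
top mandarin_1_grip [322.8 208.5] 0.83 [ 0.471 -0.046  0.115]
top garlic_pair_grip [237.2 214.8] 0.93 [0.455 0.178 0.115]
top bar_mid [430.6 183.7] 0.56 [ 0.533 -0.324  0.125]
```

View pics/top1.png

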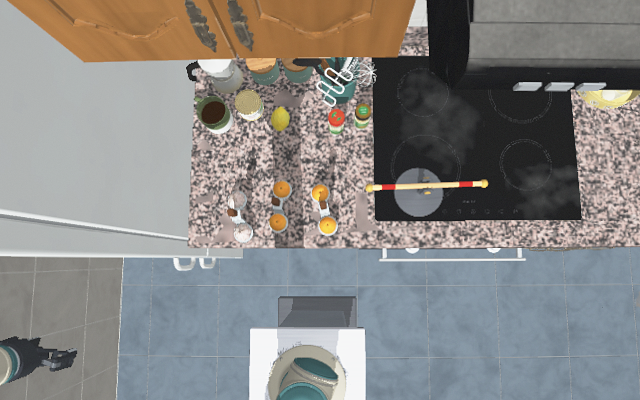

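```bash
python3 - <<'E'
import cv2,numpy as np
s=cv2.imread("pics/side1.png");t=cv2.imread("pics/top1.png")
r=lambda a,k:cv2.resize(a,None,fx=k,fy=k,interpolation=cv2.INTER_CUBIC)
a=r(s[200:275,195:335],5); b=r(t[175:245,215:355],5)
cv2.imwrite("pics/c1.png",np.vstack([a[:300],b[:300]]) if 0 else np.vstack([a,b])[:600])
print(a.shape,b.shape)
a=r(s[200:270,350:500],5); b=r(t[165:215,360:510],5)
cv2.imwrite("pics/c2.png",np.vstack([a,b]))
E
```

```text
(375, 700, 3) (350, 700, 3)
```

View pics/c1.png

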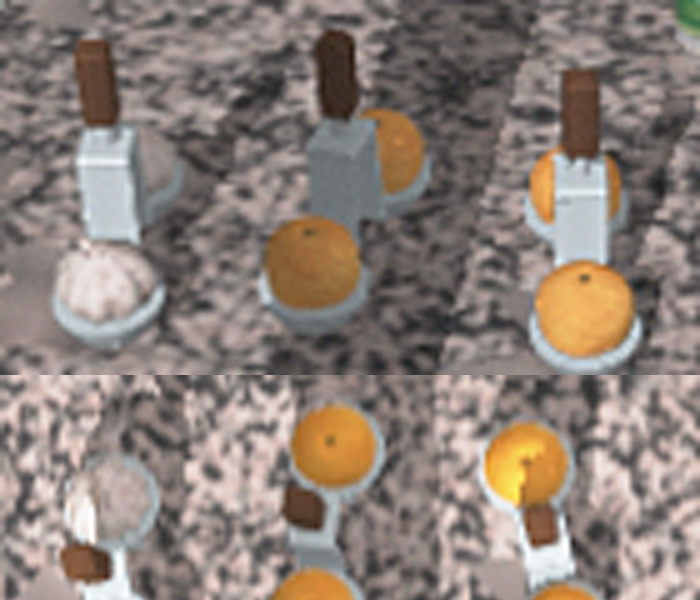

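View pics/c2.png

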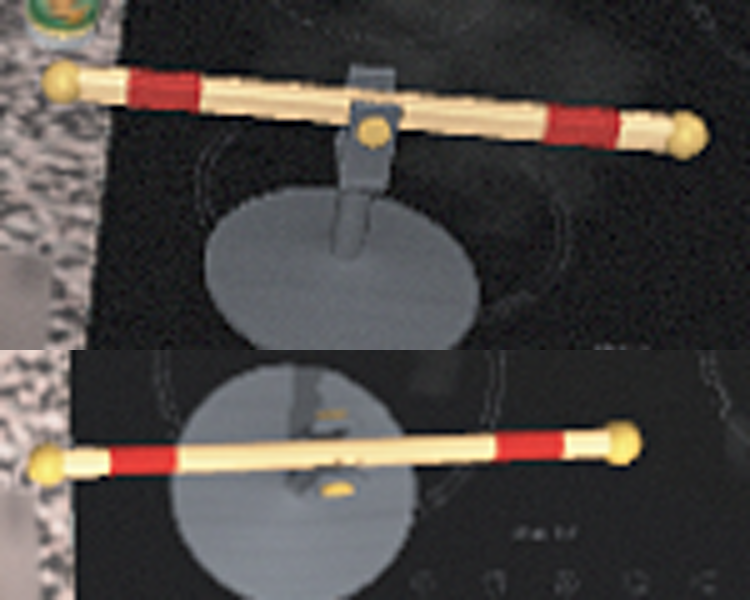

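```bash
cat > m.py <<'E'
from h import *
def blobs(im,f,box,amin=8):
    hsv=cv2.cvtColor(im,cv2.COLOR_RGB2HSV).astype(int); m=np.zeros(im.shape[:2],np.uint8)
    x0,y0,x1,y1=box; m[y0:y1,x0:x1]=f(hsv[y0:y1,x0:x1])
    n,_,st,c=cv2.connectedComponentsWithStats(m)
    return [(c[i]+0,st[i,4]) for i in range(1,n) if st[i,4]>=amin]
red=lambda h:((h[...,0]<6)|(h[...,0]>173))&(h[...,1]>150)&(h[...,2]>90)
brown=lambda h:((h[...,0]<14)|(h[...,0]>175))&(h[...,1]>95)&(h[...,2]<140)
orange=lambda h:((h[...,0]>=8)&(h[...,0]<25))&(h[...,1]>150)&(h[...,2]>=110)
E
python3 - <<'E'
from m import *
sd=vision.snapshot("side");tp=vision.snapshot("top")
B={}
for n,s,b1,b2 in(("side",sd,(195,195,335,275),(350,205,500,240)),("top",tp,(215,175,355,245),(360,170,510,200))):
    for nm,f,b in(("brown",brown,b1),("orange",orange,b1),("red",red,b2)):
        B[n,nm]=sorted([(tuple(np.round(c,1)),int(a)) for c,a in blobs(s["pixels"],f,b)]); print(n,nm,B[n,nm])
for nm in("brown","red"):
    for a,b in zip(B["side",nm],B["top",nm]): print(nm,*tri(sd,a[0],tp,b[0]))
for o,_ in B["top","orange"]: print("mand",atz(tp,o,.028))
for a,b in(((262.4,215),(275.6,201.6)),((311,222.6),(323,205)),((214.6,216.6),(232.2,212.6))): print(tri(sd,a,tp,b))
print(cv2.Rodrigues(bot.state()["eef_rot"])[0].round(3))
E
```

```text
side brown [((np.float64(213.8), np.float64(215.9)), 112), ((np.float64(262.1), np.float64(214.0)), 75), ((np.float64(310.7), np.float64(222.0)), 107)]
side orange [((np.float64(256.5), np.float64(251.8)), 190), ((np.float64(274.3), np.float64(228.5)), 87), ((np.float64(303.0), np.float64(236.6)), 36), ((np.float64(312.0), np.float64(261.0)), 181), ((np.float64(317.5), np.float64(235.6)), 11)]
side red [((np.float64(382.5), np.float64(217.7)), 110), ((np.float64(466.1), np.float64(225.0)), 107)]
top brown [((np.float64(231.7), np.float64(212.2)), 55), ((np.float64(274.9), np.float64(201.1)), 44), ((np.float64(322.7), np.float64(204.5)), 41)]
top orange [((np.float64(277.2), np.float64(221.8)), 200), ((np.float64(281.2), np.float64(189.0)), 192), ((np.float64(319.8), np.float64(192.3)), 184), ((np.float64(327.3), np.float64(224.6)), 181)]
top red [((np.float64(387.9), np.float64(186.5)), 77), ((np.float64(465.6), np.float64(183.4)), 79)]
brown [0.46169584 0.19085094 0.11596484] 0.00243318786493571
brown [0.49072667 0.0773832  0.11579479] 0.003966576441066626
brown [ 0.48139188 -0.04661557  0.11467192] 0.0026296719130754734
red [ 0.52787741 -0.21653428  0.11613671] 0.0027293501843876555
red [ 0.53544051 -0.41867792  0.11531771] 0.0012332486359316328
mand [0.44376939 0.08379683 0.028     ]
mand [0.53663703 0.07383361 0.028     ]
mand [ 0.52681755 -0.03527678  0.028     ]
mand [ 0.43574734 -0.05624837  0.028     ]
(array([0.4896191 , 0.07612152, 0.11368686]), np.float64(0.003332636627953741))
(array([ 0.48019827, -0.04747078,  0.11386306]), np.float64(0.002817574394786898))
(array([0.46093462, 0.18926915, 0.11465546]), np.float64(0.00353815703135759))
[[-0.97   0.243  0.   ]
 [ 0.243  0.97   0.   ]
 [-0.     0.    -1.   ]]
```

```bash
cat > p.py <<'E'
from h import *
from scipy.spatial.transform import Rotation as R
def plan(tgt,yaw,g,n=0,start=None):
    """rows from measured pose (or start) to tgt, tool down, tool-y at world angle yaw (mod pi)"""
    if start is None:
        st=bot.state(); p=np.array(st["eef_pos"]); M=R.from_rotvec(st["eef_rot"])
    else: p,M=start
    y=M.as_matrix()[:,1]; a=np.arctan2(y[1],y[0]); d=(yaw-a+np.pi/2)%np.pi-np.pi/2; w=a+d
    T=R.from_matrix(np.array([[-np.sin(w),np.cos(w),0],[np.cos(w),np.sin(w),0],[0,0,-1]]).T)
    T=R.from_matrix(np.c_[np.cross([np.cos(w),np.sin(w),0],[0,0,-1]),[np.cos(w),np.sin(w),0],[0,0,-1]])
    while True:
        n=max(n,1); rows=[]; q=p.copy(); Q=M; rv=(M.inv()*T).as_rotvec(); ok=1
        for i in range(1,n+1):
            r=np.round((Q.inv()*(M*R.from_rotvec(rv*i/n))).as_rotvec()/np.radians(5),2)
            s=np.round(Q.inv().apply(p+(tgt-p)*i/n-q)/.03,2)
            ok&=abs(s).max()<=1 and abs(r).max()<=1 and np.linalg.norm(s)<1.6
            q=q+Q.apply(s*.03); Q=Q*R.from_rotvec(r*np.radians(5)); rows.append([g,s.tolist(),r.tolist()])
        if ok: break
        n+=1
    for i in range(0,n,8): print(str(rows[i:i+8]).replace(" ",""))
    print("turn",round(np.degrees(d),1),n); return q,Q
E
python3 - <<'E'
from p import *
s=plan(np.array([.481,-.046,.24]),.226,1)
E
```

```text
[[1,[-0.66,-0.7,0.02],[0.0,-0.0,0.52]],[1,[-0.7,-0.67,0.03],[0.0,-0.0,0.53]],[1,[-0.72,-0.63,0.02],[0.0,-0.0,0.52]],[1,[-0.75,-0.6,0.02],[0.0,-0.0,0.53]],[1,[-0.78,-0.57,0.02],[0.0,-0.0,0.52]],[1,[-0.81,-0.52,0.03],[0.0,-0.0,0.53]],[1,[-0.83,-0.5,0.02],[0.0,-0.0,0.52]],[1,[-0.85,-0.45,0.02],[0.0,-0.0,0.53]]]
[[1,[-0.87,-0.41,0.02],[0.0,-0.0,0.52]],[1,[-0.88,-0.38,0.03],[0.0,-0.0,0.53]],[1,[-0.91,-0.33,0.02],[0.0,-0.0,0.52]],[1,[-0.92,-0.29,0.02],[0.0,-0.0,0.53]],[1,[-0.93,-0.25,0.02],[0.0,-0.0,0.52]],[1,[-0.94,-0.21,0.03],[0.0,-0.0,0.53]],[1,[-0.95,-0.16,0.02],[0.0,-0.0,0.52]],[1,[-0.95,-0.12,0.02],[0.0,-0.0,0.53]]]
[[1,[-0.96,-0.07,0.02],[0.0,-0.0,0.52]],[1,[-0.96,-0.03,0.03],[0.0,-0.0,0.53]],[1,[-0.97,0.01,0.02],[0.0,-0.0,0.52]],[1,[-0.96,0.06,0.02],[0.0,-0.0,0.52]],[1,[-0.96,0.1,0.03],[0.0,-0.0,0.53]],[1,[-0.95,0.14,0.02],[0.0,-0.0,0.52]],[1,[-0.94,0.19,0.02],[0.0,-0.0,0.53]],[1,[-0.94,0.23,0.02],[0.0,-0.0,0.52]]]
turn -63.0 24
```

Request:
drive_tool(motion=[[1,[-0.66,-0.7,0.02],[0,0,0.52]],[1,[-0.7,-0.67,0.02],[0,0,0.52]],[1,[-0.72,-0.63,0.02],[0,0,0.52]],[1,[-0.75,-0.6,0.02],[0,0,0.52]],[1,[-0.78,-0.57,0.02],[0,0,0.52]],[1,[-0.81,-0.52,0.02],[0,0,0.52]],[1,[-0.83,-0.5,0.02],[0,0,0.52]],[1,[-0.85,-0.45,0.02],[0,0,0.52]]], squeeze=40)

```text
time: 1.4
eef_pos: [0.2544, 0.3556, 0.2517]
eef_rot: [0.944, 2.996, 0.001]
contact_force: [-0.3, 0.2, -1.0]
width: 0.0851
gripper_force: 0.0
```

Request:
drive_tool(motion=[[1,[-0.87,-0.41,0.02],[0,0,0.52]],[1,[-0.88,-0.38,0.02],[0,0,0.52]],[1,[-0.91,-0.33,0.02],[0,0,0.52]],[1,[-0.92,-0.29,0.02],[0,0,0.52]],[1,[-0.93,-0.25,0.02],[0,0,0.52]],[1,[-0.94,-0.21,0.02],[0,0,0.52]],[1,[-0.95,-0.16,0.02],[0,0,0.52]],[1,[-0.95,-0.12,0.02],[0,0,0.52]]])

```text
time: 2.2
eef_pos: [0.369, 0.1549, 0.2469]
eef_rot: [1.47, 2.776, 0.001]
contact_force: [0.4, 0.1, -0.3]
width: 0.0852
gripper_force: 0.0
```

Request:
drive_tool(motion=[[1,[-0.96,-0.07,0.02],[0,0,0.52]],[1,[-0.96,-0.03,0.02],[0,0,0.52]],[1,[-0.97,0.01,0.02],[0,0,0.52]],[1,[-0.96,0.06,0.02],[0,0,0.52]],[1,[-0.96,0.1,0.02],[0,0,0.52]],[1,[-0.95,0.14,0.02],[0,0,0.52]],[1,[-0.94,0.19,0.02],[0,0,0.52]],[1,[-0.94,0.23,0.02],[0,0,0.52]]])

```text
time: 3.0
eef_pos: [0.4844, -0.0455, 0.242]
eef_rot: [1.947, 2.465, 0.001]
contact_force: [-0.5, 0.5, -0.5]
width: 0.0852
gripper_force: 0.0
```

Request:
drive_tool(motion=[[1,[0,0,0],[0,0,0]],[1,[0,0,0],[0,0,0]]])

```text
time: 3.2
eef_pos: [0.4837, -0.0446, 0.2417]
eef_rot: [-1.945, -2.466, -0.0]
contact_force: [0.1, 0.0, 0.7]
width: 0.085
gripper_force: 0.0
```

```bash
python3 - <<'E'
from p import *
plan(np.array([.481,-.046,.24]),.226,1)
plan(np.array([.481,-.046,.123]),.226,1)
print(bot.state()["q"])
E
```

```text
[[1,[-0.02,-0.1,0.06],[-0.01,-0.01,0.1]]]
turn -0.5 1
[[1,[-0.01,-0.02,0.99],[-0.0,-0.0,0.03]],[1,[-0.0,-0.03,0.99],[-0.0,-0.01,0.02]],[1,[-0.01,-0.02,0.99],[-0.01,0.0,0.03]],[1,[-0.01,-0.03,0.99],[0.0,-0.0,0.02]]]
turn -0.5 4
[-2.35675019e-01  1.51069665e-01  1.70932796e+00  5.88751377e-04
  1.28220609e+00 -4.70786118e-01]
```

Request:
drive_tool(motion=[[1,[-0.02,-0.1,0.9],[0,0,0.1]],[1,[0,0,0.9],[0,0,0]],[1,[0,0,0.9],[0,0,0]],[1,[0,0,0.8],[0,0,0]],[1,[0,0,0.45],[0,0,0]],[1,[0,0,0],[0,0,0]]])

```text
time: 3.8
eef_pos: [0.4788, -0.0441, 0.1218]
eef_rot: [-1.951, -2.457, 0.003]
contact_force: [-0.7, 0.3, 0.1]
width: 0.0858
gripper_force: 0.0
```

Request:
drive_tool(motion=[[-0.5,[0,0,0],[0,0,0]],[-0.6,[0,0,0],[0,0,0]],[-0.8,[0,0,0],[0,0,0]],[-1,[0,0,0],[0,0,0]],[-1,[0,0,0],[0,0,0]],[-1,[0,0,0],[0,0,0]],[-1,[0,0,0],[0,0,0]],[-1,[0,0,0],[0,0,0]]], squeeze=40)

```text
time: 4.6
eef_pos: [0.4809, -0.0457, 0.1236]
eef_rot: [-1.955, -2.459, 0.0]
contact_force: [-2.3, 0.2, 2.8]
width: 0.0176
gripper_force: 42.6
```

```bash
python3 - <<'E'
from m import *
print(bot.state())
sd=vision.snapshot("side");save(sd,"g1")
for c,a in blobs(sd["pixels"],orange,(195,195,350,275)): print("o",c,a)
for c,a in blobs(sd["pixels"],brown,(195,195,350,275)): print("b",c,a)
E
```

```text
{'time': 4.6, 'q': array([-2.38944530e-01,  2.57257713e-01,  1.89784917e+00, -4.49370578e-05,
        9.86663198e-01, -4.66074649e-01]), 'qvel': array([-0.00169423, -0.00217491, -0.00078209, -0.0024512 ,  0.00034901,
        0.00011253]), 'joint_efforts': array([ 1.74779361e-01, -3.38672411e+01, -1.95940161e+01,  1.39203169e-01,
       -5.42497784e-01,  8.90212686e-03]), 'eef_pos': array([ 0.48091183, -0.04573298,  0.12360917]), 'eef_rot': array([-1.95527473e+00, -2.45877855e+00,  1.70351517e-04]), 'contact_force': array([-2.26041306,  0.21730722,  2.80910945]), 'ft_torque': array([-0.00332259,  0.21831041, -0.02253673]), 'gripper_force': 42.566766142845154, 'width': 0.017598051250208132}
o [274.26436782 228.48275862] 87
o [303.         236.44444444] 36
o [317.26666667 236.86666667] 15
o [256.54594595 251.85405405] 185
o [312.01898734 260.34810127] 158
b [262.1038961  213.80519481] 77
b [213.80530973 215.84955752] 113
```

Request:
drive_tool(motion=[[-1,[0,0,-0.4],[0,0,0]],[-1,[0,0,-0.8],[0,0,0]],[-1,[0,0,-1],[0,0,0]],[-1,[0,0,-1],[0,0,0]],[-1,[0,0,-1],[0,0,0]],[-1,[0,0,-1],[0,0,0]],[-1,[0,0,-0.7],[0,0,0]],[-1,[0,0,0],[0,0,0]]], squeeze=60)

```text
time: 5.45
eef_pos: [0.4828, -0.046, 0.3028]
eef_rot: [1.952, 2.454, 0.005]
contact_force: [-0.2, -0.7, -2.4]
width: 0.0172
gripper_force: 59.1
```

```bash
python3 - <<'E'
from p import *
print(bot.state()["eef_pos"],bot.state()["contact_force"],bot.state()["width"])
plan(np.array([.5343,-.4158,.30]),.037,-1)
E
```

```text
[ 0.48284966 -0.04598793  0.30280962] [-0.23831242 -0.71578292 -2.42942984] 0.0172195522310684
[[-1,[-0.95,-0.09,0.01],[0.01,0.0,0.17]],[-1,[-0.96,-0.07,0.01],[0.0,0.0,0.17]],[-1,[-0.95,-0.05,0.01],[0.01,0.01,0.16]],[-1,[-0.96,-0.05,0.01],[0.0,-0.0,0.17]],[-1,[-0.96,-0.03,0.0],[0.01,-0.0,0.17]],[-1,[-0.95,-0.01,0.01],[0.0,0.0,0.17]],[-1,[-0.96,-0.0,0.01],[0.01,0.0,0.16]],[-1,[-0.96,0.01,0.01],[0.0,0.0,0.17]]]
[[-1,[-0.96,0.03,0.01],[0.01,0.01,0.17]],[-1,[-0.95,0.04,0.01],[0.0,-0.0,0.17]],[-1,[-0.96,0.05,0.0],[0.01,-0.0,0.16]],[-1,[-0.95,0.07,0.01],[0.01,0.0,0.17]],[-1,[-0.96,0.09,0.01],[0.0,0.0,0.17]]]
turn -10.9 13
```

Request:
drive_tool(motion=[[-1,[-0.5,-0.08,0],[0,0,0.17]],[-1,[-0.95,-0.07,0],[0,0,0.17]],[-1,[-0.95,-0.05,0],[0,0,0.17]],[-1,[-0.95,-0.05,0],[0,0,0.17]],[-1,[-0.95,-0.03,0],[0,0,0.17]],[-1,[-0.95,-0.01,0],[0,0,0.17]],[-1,[-0.95,0,0],[0,0,0.17]],[-1,[-0.95,0.01,0],[0,0,0.17]]])

```text
time: 6.25
eef_pos: [0.5091, -0.2594, 0.2977]
eef_rot: [-2.096, -2.335, 0.0]
contact_force: [-0.1, 0.2, -2.2]
width: 0.0174
gripper_force: 58.9
```

Request:
drive_tool(motion=[[-1,[-0.95,0.03,0],[0,0,0.17]],[-1,[-0.95,0.04,0],[0,0,0.17]],[-1,[-0.95,0.05,0],[0,0,0.17]],[-1,[-0.95,0.07,0],[0,0,0.17]],[-1,[-0.95,0.09,0],[0,0,0.1]],[-1,[-0.5,0,0],[0,0,0]],[-1,[0,0,0],[0,0,0]],[-1,[0,0,0],[0,0,0]]])

```text
time: 7.05
eef_pos: [0.5294, -0.4138, 0.299]
eef_rot: [-2.174, -2.263, -0.002]
contact_force: [-0.4, 0.3, -2.3]
width: 0.0169
gripper_force: 58.9
```

```bash
python3 - <<'E'
from p import *
print(bot.state()["eef_pos"],bot.state()["contact_force"],bot.state()["width"])
plan(np.array([.5343,-.4158,.30]),.037,-1)
s=vision.snapshot("side"); t=vision.snapshot("top")
r=lambda a,k:cv2.resize(a,None,fx=k,fy=k,interpolation=cv2.INTER_CUBIC)
im=np.hstack([r(s["pixels"][130:280,340:540],2),r(t["pixels"][110:260,350:550],2)])
cv2.imwrite("pics/h1.png",im[:,:,::-1])
for c in (s,t): print(proj(c,[.5343,-.4158,.125]))
E
```

```text
[ 0.52939052 -0.41381913  0.29900119] [-0.44789721  0.26074478 -2.29643165] 0.016868527774356826
[[-1,[-0.07,0.16,-0.03],[-0.02,-0.04,0.04]]]
turn -0.2 1
[465.48141625 221.97769429]
[465.90912254 183.17469739]
```

View pics/h1.png

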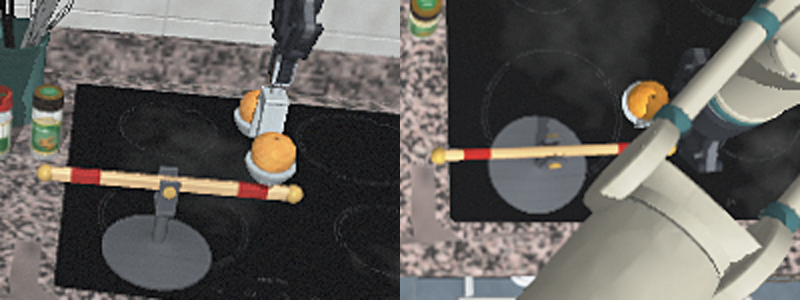

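Request:
drive_tool(motion=[[-1,[-0.07,0.16,0],[0,0,0]],[-1,[0,0,0.5],[0,0,0]],[-1,[0,0,0.7],[0,0,0]],[-1,[0,0,0.7],[0,0,0]],[-1,[0,0,0.5],[0,0,0]],[-1,[0,0,0],[0,0,0]]])

```text
time: 7.75
eef_pos: [0.534, -0.4151, 0.226]
eef_rot: [-2.171, -2.263, -0.001]
contact_force: [-0.4, 0.2, -3.2]
width: 0.0173
gripper_force: 58.9
```

```bash
python3 - <<'E'
from p import *
print(bot.state()["eef_pos"],bot.state()["contact_force"],bot.state()["width"])
plan(np.array([.5343,-.4158,.1746]),.037,-1)
s=vision.snapshot("side"); 
r=lambda a,k:cv2.resize(a,None,fx=k,fy=k,interpolation=cv2.INTER_CUBIC)
cv2.imwrite("pics/h2.png",r(s["pixels"][140:270,360:520],4)[:,:,::-1])
E
```

```text
[ 0.53400279 -0.415082    0.22603216] [-0.4160464   0.20175959 -3.24535943] 0.01730319654939246
[[-1,[-0.02,0.01,0.86],[-0.02,-0.02,0.03]],[-1,[-0.01,0.0,0.85],[-0.02,-0.02,0.02]]]
turn -0.3 2
```

View pics/h2.png

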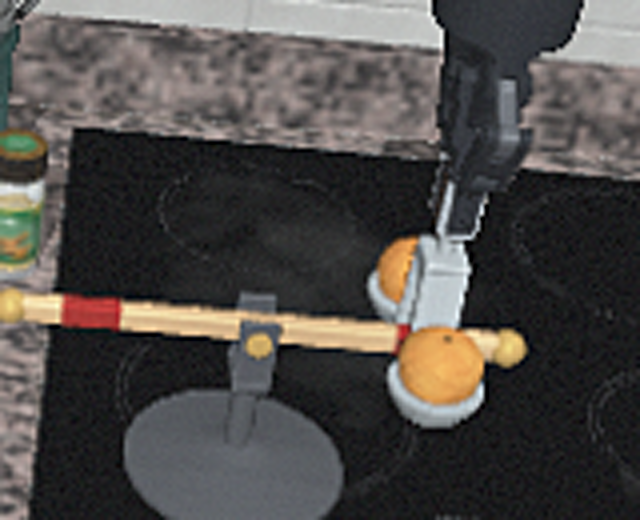

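Request:
drive_tool(motion=[[-1,[0,0,0.5],[0,0,0]],[-1,[0,0,0.6],[0,0,0]],[-1,[0,0,0.4],[0,0,0]],[-1,[0,0,0.2],[0,0,0]],[-1,[0,0,0.1],[0,0,0]],[-1,[0,0,0],[0,0,0]]])

```text
time: 8.4
eef_pos: [0.5349, -0.4171, 0.1747]
eef_rot: [2.176, 2.266, 0.0]
contact_force: [0.2, -0.6, -3.2]
width: 0.0173
gripper_force: 58.8
```

Request:
drive_tool(motion=[[-1,[0,0,0.1],[0,0,0]],[-1,[0,0,0.1],[0,0,0]],[-1,[0,0,0.1],[0,0,0]],[-1,[0,0,0],[0,0,0]]])

```text
time: 8.8
eef_pos: [0.5348, -0.4172, 0.1654]
eef_rot: [2.176, 2.265, 0.0]
contact_force: [0.1, -0.9, -1.3]
width: 0.0172
gripper_force: 59.1
```

Request:
drive_tool(motion=[[-1,[0,0,0.06],[0,0,0]],[-1,[0,0,0.06],[0,0,0]],[-1,[0,0,0],[0,0,0]]])

```text
time: 9.1
eef_pos: [0.5348, -0.4172, 0.1634]
eef_rot: [2.175, 2.265, -0.0]
contact_force: [-1.1, -0.2, 4.1]
width: 0.0172
gripper_force: 59.9
```

```bash
python3 - <<'E'
from p import *
print(bot.state()["eef_pos"],bot.state()["contact_force"],bot.state()["ft_torque"])
s=vision.snapshot("side"); 
r=lambda a,k:cv2.resize(a,None,fx=k,fy=k,interpolation=cv2.INTER_CUBIC)
cv2.imwrite("pics/h3.png",r(s["pixels"][140:270,360:520],4)[:,:,::-1])
E
```

```text
[ 0.53483554 -0.41718439  0.16339391] [-1.11547609 -0.18884914  4.13980158] [0.10739368 0.1846864  0.05418866]
```

View pics/h3.png

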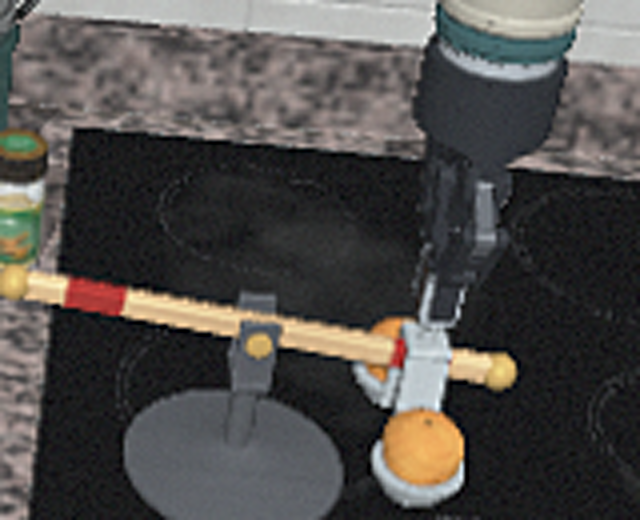

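Request:
drive_tool(motion=[[-0.6,[0,0,0],[0,0,0]],[-0.5,[0,0,0],[0,0,0]],[-0.3,[0,0,0],[0,0,0]],[0,[0,0,0],[0,0,0]],[0.1,[0,0,0],[0,0,0]],[0.1,[0,0,0],[0,0,0]],[0.1,[0,0,-0.4],[0,0,0]],[0.1,[0,0,-0.8],[0,0,0]]])

```text
time: 9.95
eef_pos: [0.5338, -0.4161, 0.1965]
eef_rot: [-2.173, -2.263, -0.0]
contact_force: [0.4, 0.0, -0.7]
width: 0.0469
gripper_force: 0.0
```

Request:
drive_tool(motion=[[0.3,[0,0,-1],[0,0,0]],[0.5,[0,0,-1],[0,0,0]],[0.7,[0,0,-0.6],[0,0,0]],[1,[0,0,0],[0,0,0]]])

```text
time: 10.35
eef_pos: [0.5358, -0.418, 0.2803]
eef_rot: [2.17, 2.26, 0.0]
contact_force: [0.2, -0.0, 1.0]
width: 0.0848
gripper_force: 0.0
```

```bash
python3 - <<'E'
from p import *
plan(np.array([.4905,.0775,.25]),-.107,1)
from m import *
s=vision.snapshot("side"); 
r=lambda a,k:cv2.resize(a,None,fx=k,fy=k,interpolation=cv2.INTER_CUBIC)
cv2.imwrite("pics/h4.png",r(s["pixels"][140:270,360:520],4)[:,:,::-1])
print(blobs(s["pixels"],brown,(195,195,500,275)))
E
```

```text
[[1,[0.97,-0.05,0.05],[0.0,0.0,0.1]],[1,[0.98,-0.06,0.06],[0.01,0.01,0.1]],[1,[0.97,-0.06,0.05],[0.0,0.0,0.1]],[1,[0.98,-0.08,0.06],[0.01,0.0,0.1]],[1,[0.97,-0.08,0.05],[0.0,0.01,0.1]],[1,[0.97,-0.1,0.06],[0.0,0.0,0.1]],[1,[0.97,-0.1,0.05],[0.01,0.0,0.1]],[1,[0.97,-0.11,0.06],[0.0,0.01,0.1]]]
[[1,[0.97,-0.11,0.05],[0.01,0.0,0.09]],[1,[0.97,-0.13,0.06],[0.0,0.01,0.1]],[1,[0.96,-0.13,0.06],[0.0,-0.0,0.1]],[1,[0.97,-0.14,0.06],[0.01,0.0,0.1]],[1,[0.96,-0.15,0.05],[0.0,0.01,0.1]],[1,[0.97,-0.16,0.06],[0.01,-0.0,0.1]],[1,[0.96,-0.17,0.06],[0.0,0.0,0.1]],[1,[0.96,-0.18,0.06],[0.01,0.01,0.1]]]
[[1,[0.96,-0.18,0.06],[-0.0,0.0,0.1]]]
turn -8.5 17
[(array([471.63758389, 212.04026846]), np.int32(149)), (array([261.75      , 213.95535714]), np.int32(112)), (array([384.33333333, 209.93333333]), np.int32(15))]
```

View pics/h4.png

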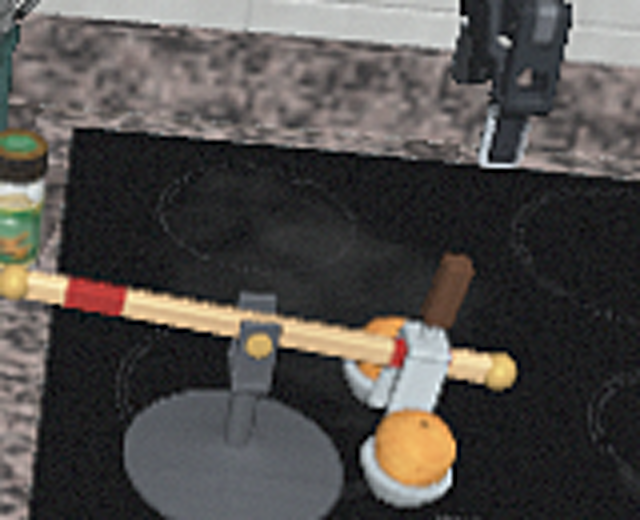

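Request:
drive_tool(motion=[[1,[0.97,-0.05,0.05],[0,0,0.1]],[1,[0.97,-0.06,0.05],[0,0,0.1]],[1,[0.97,-0.06,0.05],[0,0,0.1]],[1,[0.97,-0.08,0.05],[0,0,0.1]],[1,[0.97,-0.08,0.05],[0,0,0.1]],[1,[0.97,-0.1,0.05],[0,0,0.1]],[1,[0.97,-0.1,0.05],[0,0,0.1]],[1,[0.97,-0.11,0.05],[0,0,0.1]]])

```text
time: 11.2
eef_pos: [0.5121, -0.1827, 0.2621]
eef_rot: [-2.252, -2.186, 0.001]
contact_force: [1.4, 0.2, -0.5]
width: 0.0854
gripper_force: 0.0
```

Request:
drive_tool(motion=[[1,[0.97,-0.11,0.05],[0,0,0.1]],[1,[0.97,-0.13,0.05],[0,0,0.1]],[1,[0.97,-0.13,0.05],[0,0,0.1]],[1,[0.97,-0.14,0.05],[0,0,0.1]],[1,[0.97,-0.15,0.05],[0,0,0.1]],[1,[0.97,-0.16,0.05],[0,0,0.1]],[1,[0.97,-0.17,0.05],[0,0,0.1]],[1,[0.97,-0.18,0.05],[0,0,0.1]]])

```text
time: 12.0
eef_pos: [0.4908, 0.0514, 0.2503]
eef_rot: [-2.328, -2.107, 0.003]
contact_force: [0.8, 0.7, 0.7]
width: 0.0853
gripper_force: 0.0
```

Request:
drive_tool(motion=[[1,[0.97,-0.18,0],[0,0,0.1]],[1,[0,0,0],[0,0,0]],[1,[0,0,0],[0,0,0]]])

```text
time: 12.3
eef_pos: [0.4887, 0.08, 0.2507]
eef_rot: [-2.335, -2.1, 0.003]
contact_force: [-0.3, -0.3, 0.4]
width: 0.0852
gripper_force: 0.0
```

```bash
python3 - <<'E'
from p import *
print(bot.state()["eef_pos"])
plan(np.array([.4905,.0775,.1235]),-.107,1)
E
```

```text
[0.48874278 0.07996221 0.25069013]
[[1,[-0.01,0.02,0.85],[-0.0,0.0,0.0]],[1,[-0.02,0.01,0.85],[-0.01,0.0,0.0]],[1,[-0.01,0.01,0.84],[-0.0,0.01,0.01]],[1,[-0.02,0.02,0.85],[-0.01,-0.0,-0.0]],[1,[-0.01,0.01,0.85],[-0.0,0.0,-0.0]]]
turn -0.0 5
```

Request:
drive_tool(motion=[[1,[-0.07,0.07,0.85],[0,0,0]],[1,[0,0,0.95],[0,0,0]],[1,[0,0,0.95],[0,0,0]],[1,[0,0,0.85],[0,0,0]],[1,[0,0,0.6],[0,0,0]],[1,[0,0,0],[0,0,0]],[0,[0,0,0],[0,0,0]],[-0.4,[0,0,0],[0,0,0]]], squeeze=40)

```text
time: 13.1
eef_pos: [0.4923, 0.0769, 0.1268]
eef_rot: [2.338, 2.097, 0.002]
contact_force: [0.2, 0.1, -0.6]
width: 0.0591
gripper_force: 0.0
```

Request:
drive_tool(motion=[[-0.6,[0,0,0],[0,0,0]],[-0.8,[0,0,0],[0,0,0]],[-1,[0,0,0],[0,0,0]],[-1,[0,0,0],[0,0,0]],[-1,[0,0,0],[0,0,0]]])

```text
time: 13.6
eef_pos: [0.4912, 0.0775, 0.126]
eef_rot: [-2.338, -2.098, 0.0]
contact_force: [-2.1, 0.4, 1.2]
width: 0.0177
gripper_force: 42.5
```

Request:
drive_tool(motion=[[-1,[0,0,-0.4],[0,0,0]],[-1,[0,0,-0.9],[0,0,0]],[-1,[0,0,-1],[0,0,0]],[-1,[0,0,-1],[0,0,0]],[-1,[0,0,-1],[0,0,0]],[-1,[0,0,-1],[0,0,0]],[-1,[0,0,-1],[0,0,0]],[-1,[0,0,-0.4],[0,0,0]]], squeeze=60)

```text
time: 14.4
eef_pos: [0.4926, 0.0775, 0.3303]
eef_rot: [2.335, 2.096, 0.007]
contact_force: [-0.3, -1.5, -3.3]
width: 0.0175
gripper_force: 59.1
```

```bash
python3 - <<'E'
from p import *
print(bot.state()["eef_pos"],bot.state()["contact_force"],bot.state()["width"])
plan(np.array([.527,-.2153,.325]),.037,-1)
from m import *
s=vision.snapshot("side"); print(blobs(s["pixels"],brown,(195,195,500,275)),blobs(s["pixels"],red,(350,200,500,240)))
E
```

```text
[0.49256616 0.07745776 0.33026878] [-0.26195466 -1.50684783 -3.26825999] 0.017483065144404068
[[-1,[-0.96,0.22,0.02],[0.01,-0.0,-0.17]],[-1,[-0.96,0.2,0.02],[0.0,-0.0,-0.16]],[-1,[-0.96,0.2,0.01],[0.01,-0.0,-0.17]],[-1,[-0.97,0.17,0.02],[0.01,-0.0,-0.16]],[-1,[-0.97,0.17,0.02],[0.0,-0.0,-0.17]],[-1,[-0.97,0.15,0.02],[0.01,-0.0,-0.17]],[-1,[-0.97,0.13,0.01],[0.01,-0.0,-0.16]],[-1,[-0.98,0.12,0.02],[0.01,-0.0,-0.17]]]
[[-1,[-0.97,0.11,0.02],[0.0,-0.0,-0.16]],[-1,[-0.98,0.09,0.02],[0.01,-0.0,-0.17]]]
turn 8.3 10
[(array([471.68275862, 212.09655172]), np.int32(145)), (array([213.80530973, 215.91150442]), np.int32(113)), (array([387.        , 210.44444444]), np.int32(9))] [(array([383.31481481, 213.75      ]), np.int32(108)), (array([459.4       , 227.73333333]), np.int32(15))]
```

Request:
drive_tool(motion=[[-1,[-0.5,0.22,0],[0,0,-0.17]],[-1,[-0.96,0.2,0],[0,0,-0.17]],[-1,[-0.96,0.2,0],[0,0,-0.17]],[-1,[-0.96,0.17,0],[0,0,-0.17]],[-1,[-0.96,0.17,0],[0,0,-0.17]],[-1,[-0.96,0.15,0],[0,0,-0.17]],[-1,[-0.96,0.13,0],[0,0,-0.17]],[-1,[-0.96,0.12,0],[0,0,-0.17]]])

```text
time: 15.25
eef_pos: [0.5201, -0.1422, 0.325]
eef_rot: [-2.207, -2.232, 0.002]
contact_force: [-0.1, 1.3, -2.5]
width: 0.0173
gripper_force: 59.0
```

Request:
drive_tool(motion=[[-1,[-0.96,0.11,0],[0,0,-0.17]],[-1,[-0.96,0.09,0],[0,0,-0.17]],[-1,[-0.5,0,0],[0,0,0]],[-1,[0,0,0],[0,0,0]],[-1,[0,0,0],[0,0,0]],[-1,[0,0,0],[0,0,0]]])

```text
time: 15.85
eef_pos: [0.5281, -0.2123, 0.3266]
eef_rot: [-2.174, -2.266, -0.001]
contact_force: [0.5, -0.1, -2.7]
width: 0.0168
gripper_force: 59.0
```

```bash
python3 - <<'E'
from p import *
print(bot.state()["eef_pos"],bot.state()["contact_force"],bot.state()["width"])
plan(np.array([.527,-.2153,.325]),.037,-1)
E
```

```text
[ 0.52809007 -0.21232018  0.3265534 ] [ 0.53866486 -0.06411696 -2.71394413] 0.016847305912775345
[[-1,[-0.1,-0.04,0.05],[-0.01,-0.02,0.05]]]
turn -0.3 1
```

Descend to about z = 0.24 and look.

Request:
drive_tool(motion=[[-1,[-0.1,-0.04,0],[0,0,0]],[-1,[0,0,0.5],[0,0,0]],[-1,[0,0,0.8],[0,0,0]],[-1,[0,0,0.8],[0,0,0]],[-1,[0,0,0.6],[0,0,0]],[-1,[0,0,0.2],[0,0,0]],[-1,[0,0,0],[0,0,0]],[-1,[0,0,0],[0,0,0]]])

```text
time: 16.65
eef_pos: [0.5279, -0.2169, 0.2409]
eef_rot: [2.174, 2.265, 0.001]
contact_force: [0.3, 0.5, -2.7]
width: 0.0173
gripper_force: 58.8
```

```bash
python3 - <<'E'
from p import *
print(bot.state()["eef_pos"],bot.state()["contact_force"],bot.state()["width"])
s=vision.snapshot("side"); 
r=lambda a,k:cv2.resize(a,None,fx=k,fy=k,interpolation=cv2.INTER_CUBIC)
cv2.imwrite("pics/h5.png",r(s["pixels"][140:270,350:510],4)[:,:,::-1])
E
```

```text
[ 0.52790421 -0.21686801  0.24090956] [ 0.26433299  0.54958203 -2.71460753] 0.017267888080462073
```

View pics/h5.png

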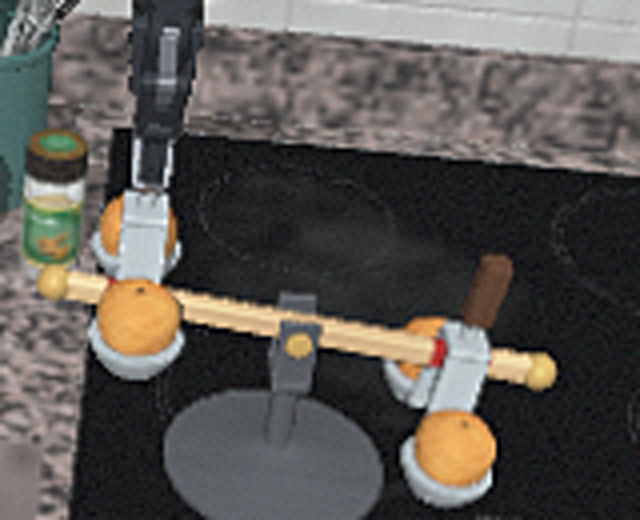

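Request:
drive_tool(motion=[[-1,[0,0,0.5],[0,0,0]],[-1,[0,0,0.6],[0,0,0]],[-1,[0,0,0.4],[0,0,0]],[-1,[0,0,0.2],[0,0,0]],[-1,[0,0,0.1],[0,0,0]],[-1,[0,0,0.1],[0,0,0]],[-1,[0,0,0.1],[0,0,0]],[-1,[0,0,0],[0,0,0]]])

```text
time: 17.5
eef_pos: [0.5277, -0.2168, 0.1801]
eef_rot: [2.175, 2.265, 0.001]
contact_force: [0.8, 1.5, -0.9]
width: 0.0172
gripper_force: 59.3
```

```bash
python3 - <<'E'
from m import *
print(bot.state()["eef_pos"],bot.state()["contact_force"],bot.state()["ft_torque"])
s=vision.snapshot("side"); print(blobs(s["pixels"],brown,(440,195,500,275)),blobs(s["pixels"],red,(350,200,500,240)))
E
```

```text
[ 0.52773443 -0.21683779  0.18006418] [ 0.80956659  1.47805903 -0.88176842] [ 0.19179368 -0.03249144 -0.00102046]
[(array([470.85810811, 208.69594595]), np.int32(148))] [(array([376.53846154, 216.15384615]), np.int32(13)), (array([460.05555556, 225.        ]), np.int32(18))]
```

Request:
drive_tool(motion=[[-1,[0,0,0.06],[0,0,0]],[-1,[0,0,0.04],[0,0,0]],[-1,[0,0,0],[0,0,0]],[-1,[0,0,0],[0,0,0]]])

```text
time: 17.95
eef_pos: [0.5276, -0.2169, 0.177]
eef_rot: [2.176, 2.265, 0.001]
contact_force: [1.0, 0.8, -0.3]
width: 0.0177
gripper_force: 59.5
```

Request:
drive_tool(motion=[[-0.62,[0,0,0],[0,0,0]],[-0.55,[0,0,0],[0,0,0]],[-0.45,[0,0,0],[0,0,0]],[-0.3,[0,0,0],[0,0,0]],[0,[0,0,0],[0,0,0]],[0.1,[0,0,0],[0,0,0]],[0.1,[0,0,0],[0,0,0]],[0.1,[0,0,0],[0,0,0]]])

```text
time: 18.75
eef_pos: [0.5273, -0.2168, 0.1768]
eef_rot: [2.176, 2.266, 0.0]
contact_force: [-0.4, -0.5, 0.7]
width: 0.0472
gripper_force: 0.0
```

Request:
drive_tool(motion=[[0.1,[0,0,-0.3],[0,0,0]],[0.1,[0,0,-0.6],[0,0,0]],[0.1,[0,0,-0.9],[0,0,0]],[0.1,[0,0,-0.9],[0,0,0]],[0.1,[0,0,-0.9],[0,0,0]],[0.1,[0,0,0],[0,0,0]],[0.1,[0,0,0],[0,0,0]],[0.1,[0,0,0],[0,0,0]]])

```text
time: 19.55
eef_pos: [0.5267, -0.2165, 0.2839]
eef_rot: [-2.175, -2.265, 0.001]
contact_force: [0.6, -0.4, 0.1]
width: 0.047
gripper_force: 0.0
```

Request:
drive_tool(motion=[[0.1,[0,0,0],[0,0,0]],[0.1,[0,0,0],[0,0,0]],[0.1,[0,0,0],[0,0,0]],[0.1,[0,0,0],[0,0,0]],[0.1,[0,0,0],[0,0,0]],[0.1,[0,0,0],[0,0,0]],[0.1,[0,0,0],[0,0,0]],[0.1,[0,0,0],[0,0,0]]])

```text
time: 20.35
eef_pos: [0.5273, -0.2168, 0.2848]
eef_rot: [2.176, 2.266, 0.0]
contact_force: [-0.4, -0.4, 0.1]
width: 0.0472
gripper_force: 0.0
```

```bash
python3 - <<'E'
from m import *
print(bot.state()["eef_pos"],bot.state()["contact_force"])
for k in range(2):
    s=vision.snapshot("side"); print(blobs(s["pixels"],brown,(350,170,500,275)),blobs(s["pixels"],red,(350,200,500,240)))
mid=np.array([.531,-.3157,.166]); y=np.array([-.037,1,0])
print([proj(s,mid+k*y) for k in(.1,-.1)])
r=lambda a,k:cv2.resize(a,None,fx=k,fy=k,interpolation=cv2.INTER_CUBIC)
cv2.imwrite("pics/h6.png",r(s["pixels"][140:270,350:510],4)[:,:,::-1])
E
```

```text
[ 0.5272873  -0.21683995  0.2848235 ] [-0.42771503 -0.37243254  0.14383171]
[(array([385.03731343, 200.46268657]), np.int32(134)), (array([470.73943662, 207.63380282]), np.int32(142))] [(array([376.5, 217. ]), np.int32(14)), (array([460.28571429, 224.78571429]), np.int32(14))]
[(array([385.14393939, 200.38636364]), np.int32(132)), (array([470.64864865, 207.64864865]), np.int32(148))] [(array([376.5, 217. ]), np.int32(14)), (array([460.28571429, 224.78571429]), np.int32(14))]
[array([383.53525037, 200.97156138]), array([468.92348008, 207.91174368])]
```

View pics/h6.png

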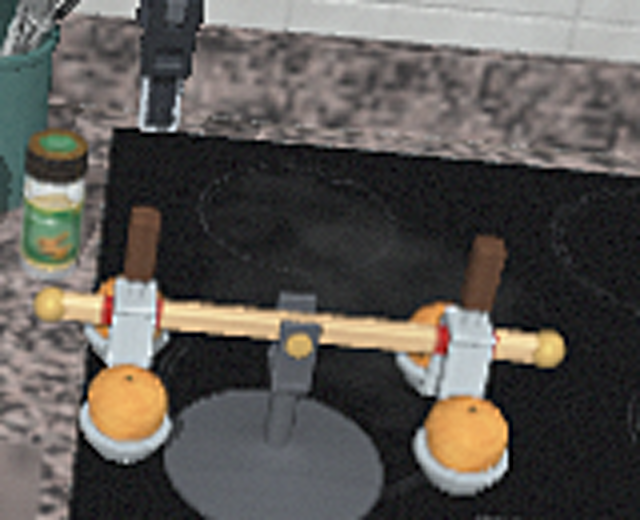

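The picture shows both carriers hanging upright over the red bands, with grips at about (385,200) and (471,208). The bar is level and still, and the gripper is clear.

```bash
python3 -c "
from bench import bot
print(bot.sign_off())"
```

```text
the job is handed in; nothing more can be done
None
```

Both mandarin carriers hang upright over the red bands with the bar level and the gripper clear. I never touched the garlic carrier, and the job was handed in at about 20 s; no verdict was shown.

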